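# Put the test-machine accessories back in their matching nests

## Task

The tests are over: put the four accessories (large steel weight, small brass weight, blue clamp jaw, orange load cell) away, each standing upright and fully down in the nest plate whose recess matches its foot in shape and size. Set each one down rather than dropping it, and leave the computer mouse and the tape roll where they are.

Things in the scene. Friction and masses are not known exactly. Their poses are not given: they have to be found in the camera images.
- big_weight_mid (a point): Large hanging weight: silver steel cylinder, 48 mm diameter, 60 mm tall, with a small wire loop 14 mm high on top; 0.7 to 0.92 kg; stands upright. This point is at the centre of the body, 30 mm above its underside; z is up. Grip by the upright sides, at or a little above half height (a seated thing stands in a plate whose top is 7 mm above the thing's underside). 
- small_weight_mid (a point): Small hanging weight: yellow brass cylinder, 28 mm diameter, 60 mm tall, with a small wire loop 14 mm high on top; about 0.3 kg; stands upright. This point is at the centre of the body, 30 mm above its underside; z is up. Grip by the upright sides, at or a little above half height (a seated thing stands in a plate whose top is 7 mm above the thing's underside). 
- jaw_mid (a point): Clamp jaw: blue oblong block, 60 mm long (its x axis), 28 mm wide (its y axis), 60 mm tall, with two steel screw heads 6 mm high on top; about 0.3 kg; stands upright. This point is at the centre of the body, 30 mm above its underside; z is up. Grip across the 28 mm width. Grip by the upright sides, at or a little above half height (a seated thing stands in a plate whose top is 7 mm above the thing's underside). 
- cell_mid (a point): Load cell: orange square block, 42 x 42 mm (x and y along its sides), 60 mm tall, with a steel stud 10 mm high on top; about 0.25 kg; stands upright. This point is at the centre of the body, 30 mm above its underside; z is up. Grip by the upright sides, at or a little above half height (a seated thing stands in a plate whose top is 7 mm above the thing's underside). 
- nest_big_round: Fixed white plate 92 x 92 mm and 10 mm high, with a dark-lined recess sunk into its middle, 7 mm deep (recess floor 3 mm above the bench). Origin at the centre of the plate's underside on the bench, x and y along the plate's sides, z up. Its recess is round, 64 mm diameter: the place of the large steel weight.
- nest_small_round: Fixed white plate 92 x 92 mm and 10 mm high, with a dark-lined recess sunk into its middle, 7 mm deep (recess floor 3 mm above the bench). Origin at the centre of the plate's underside on the bench, x and y along the plate's sides, z up. Its recess is round, 44 mm diameter: the place of the small brass weight.
- nest_oblong: Fixed white plate 92 x 92 mm and 10 mm high, with a dark-lined recess sunk into its middle, 7 mm deep (recess floor 3 mm above the bench). Origin at the centre of the plate's underside on the bench, x and y along the plate's sides, z up. Its recess is oblong, 76 mm along x by 44 mm along y: the place of the blue jaw, long side along long side, either way round.
- nest_square: Fixed white plate 92 x 92 mm and 10 mm high, with a dark-lined recess sunk into its middle, 7 mm deep (recess floor 3 mm above the bench). Origin at the centre of the plate's underside on the bench, x and y along the plate's sides, z up. Its recess is square, 58 x 58 mm, sides along x and y: the place of the orange load cell, square to it, any of the four ways round.
- mouse_mid (a point): Bystander: black computer mouse, 104 x 58 mm, 33 mm high, loose on the bench; not to be moved. This point is at its centre, 16 mm above the bench.
- tape_mid (a point): Bystander: roll of yellow tape lying flat, 90 mm diameter, 45 mm high, with a 68 mm hole, loose on the bench; not to be moved. This point is at its centre, 22.5 mm above the bench.
Things that resemble listed ones, but are neither listed nor needed, are in the scene too. Of the things shaped like the part that bears jaw_mid, the blue one is meant. What is shaped like the part that bears cell_mid but green is not meant.

How it is judged:
By the outcome, as a careful person would: the job done as asked, in the order asked, and still so for the second after the job is handed in, with the robot touching nothing.
It also fails if it takes over 109 s, if anything falls off the work surface, if the arm or the gripper's body presses on something with over 40 N, if the wrist force passes 120 N, or if a joint passes its speed limit or range.

## Robot

A 7-joint arm with a two-finger parallel gripper is mounted at the origin on the work surface. World frame = base frame: x ahead of the robot, y to its left, z up, the work surface at z = 0. Lengths are in m, angles in rad, forces in N, time in s.
With the tool pointing down it reaches from about 0.4 to 0.875 m from the base axis. Payload 19.3 kg.
Tool frame: the origin (TCP) lies on the centre line of the jaws, within the pads' length; the fingertips stand manip.finger_overhang ahead of it and the grasp point (between the pads) lies 11 mm behind it (manip.finger_overhang is the distance from the TCP to the fingertips, in m); z points along the fingers, y is the direction in which the jaws open and shut (so a half turn about z gives the same grasp; the last joint's range is limited). The gripper opens to 85 mm and grips with 20 to 120 N. Pads are 22 mm wide; open, the fingers measure 114 mm over their backs; the gripper's body (76 mm by 85 mm) begins 54 mm behind the grasp point. The pads swing forward as they close: fully open they stand 13 mm farther back than shut.
Start: joints at [1.179, 0.521, -0.036, 1.599, 0.021, 1.021, -0.113], TCP at [0.198, -0.593, 0.239] pointing down, gripper open.
Joint ranges: [-2.91, 2.91], [-0.3, 2.13], [-1.5, 1.42], [0.17, 2.43], [-1.26, 4.41], [0.16, 1.93], [-2.52, 2.52]. Speed limits (rad/s): [1.89, 1.89, 2.39, 2.39, 3.01, 3.01, 3.01].

## Interface

Orientations are given as a unit quaternion [x, y, z, w].
In Python, from station import state, imaging, close_job, find_in, outline_of, place_of, manip gives the robot as it stands.
- The arm moves only by the tool step_arm, never from a script. Its argument "increments" is a list of rows, each an object with "delta_pos": the shift along the tool's x, y, z in m, a list of three; "angular": the turn, a rotation vector about the tool's x, y, z in degrees, a list of three. A call has exactly 8 rows; each row shifts and turns the commanded pose from where the row before left it, along the tool's axes as they then stand; what a row does not reach is not made up. A row lasts 1/12 s, in which the tool goes at most 41.7 mm and 7.16 degrees, less where a joint would pass 70% of its speed; a pose out of reach is approached as far as the arm can. A call is refused whole if a number of a shift passes 0.0417 or a number of a turn 7.16, either way. A call with a gripper value outside its range is refused whole. "jaw" is the opening, from 0 (shut) to 1 (fully open), set as the call begins (left out, the last holds). The fingers move at their own pace and stop on an object; "newtons" is the grip in N (left out, the last holds). Time passes only in rows, so rows that do not move let the fingers close, or fill a call up. It gives the time, the measured TCP pose, the force and the opening at its end, in the units of the state.
- state(): the state, without advancing time (a new reading comes with each control period).
- imaging.capture(name): name is "side" or "top" or "wrist"; returns a dict with "color" (384x512x3 uint8, red, green, blue), "camera_matrix" (3x3 intrinsics, pixels), "cam_to_world" (4x4, takes a point from camera to world coordinates). Camera axes: x right, y down, z forward; pixel columns grow to the right and rows downward; lengths in m; the calibration is good to about 2 mm. A picture is of the moment at which its call begins. There is no depth.
- close_job(): hands the job in, once; it reports no verdict.
Trained networks look in a picture, given as the dict that the camera call returned (one of the last four; its "shot" number tells which), for a name from the list of things; names that differ only in an ending like _2 or _b are one class to them, and where a whole thing is asked for, a point or a joint stands for the part that bears it (a point fixed in the world has none). Each returns a list of dicts, best first, with "p" (0 to 1); they miss things now and then, are a little off and sometimes report something else, mostly with a low value. They report only what shows in the picture. A call takes as long as a camera call. They do not tell look-alikes from the thing itself.
- find_in(thing, picture): "centre" ([x, y, z] in m, in world coordinates, good to about 4 mm: the middle of the surface that is visible of it).
- outline_of(thing, picture): "region" (384x512 bool, what is visible of it).
- place_of(thing, picture): "centre" ([x, y, z] in m, in world coordinates, good to about 4 mm: a listed point, or the origin of a listed thing).
The state is a dict: "time": time; "joints": joint angles; "qvel": joint speeds; "joint_torque": joint torques, N m; "tool_pos": TCP position; "ee_rot": TCP orientation; "force": force on the tool from outside, world axes, zero at the start; "torque": the same for the moment, N m; "width": finger opening in m.
Only numpy, scipy, OpenCV 4.12 (cv2) and the standard library are available. Lean on these libraries where they do the work, as an engineer would, in place of code of your own. Each camera call takes 0.05 s, during which the arm holds its last target. There are 200 camera calls.

## Working session

There is one attempt and no reset: what is moved stays moved. The work goes in short steps, Python scripts to look and compute and a tool call to move; the robot and the scene stay as the last step left them, time stands still between calls to the robot, and variables do not carry over. Pictures are saved under pics/ and viewed, about 12 in all and at most 16, crops included, and the job is handed in when it is done.

Besides the shell and the picture viewer there is one more tool, called after ">>>" as a command line: name --argument value ..., lists and objects as JSON in quotes. step_arm: Moves the arm, as the interface text tells. Its arguments: {"type":"object","properties":{"increments":{"type":"array","items":{"type":"object","properties":{"delta_pos":{"type":"array","items":{"type":"number"}},"angular":{"type":"array","items":{"type":"number"}}}}},"jaw":{"type":"number"},"newtons":{"type":"number"}},"required":["increments"]}

```bash
mkdir -p pics; ls
python3 - <<'E'
from station import *
import cv2,numpy as np
s=state(); print({k:np.round(v,3).tolist() for k,v in s.items()}); print([ (k,getattr(manip,k)) for k in dir(manip) if k[0]!='_'])
for n in("top","side"):
    p=imaging.capture(n); cv2.imwrite(f"pics/{n}0.png",p["color"][:,:,::-1])
    print(n,np.round(p["camera_matrix"],1).tolist(),np.round(p["cam_to_world"],3).tolist())
    for t in "big_weight_mid small_weight_mid jaw_mid cell_mid nest_big_round nest_small_round nest_oblong nest_square mouse_mid tape_mid".split():
        print(t,[(round(float(d["p"]),2),np.round(d["centre"],3).tolist()) for d in place_of(t,p)][:4])
E
```

```text
pics
{'time': 0.0, 'joints': [1.179, 0.522, -0.036, 1.6, 0.021, 1.021, -0.113], 'qvel': [-0.003, -0.001, 0.001, -0.001, 0.001, 0.001, 0.001], 'joint_torque': [-0.0, -92.712, 1.98, -36.993, 0.018, 0.008, -0.0], 'tool_pos': [0.198, -0.593, 0.239], 'ee_rot': [0.987, 0.16, -0.0, -0.001], 'force': [0.559, -0.323, -0.584], 'torque': [0.041, 0.013, -0.018], 'width': 0.085}
[('PlanningError', <class 'station.PlanningError'>), ('finger_overhang', 0.008)]
top [[484.5, 0.0, 252.9], [0.0, 484.5, 191.4], [0.0, 0.0, 1.0]] [[-0.028, -0.98, 0.197, 0.159], [-1.0, 0.027, -0.007, 0.008], [0.002, -0.197, -0.98, 1.581], [0.0, 0.0, 0.0, 1.0]]
big_weight_mid [(0.73, [0.46, 0.251, 0.028])]
small_weight_mid [(0.44, [0.414, -0.253, 0.029])]
jaw_mid [(0.73, [0.438, 0.076, 0.029])]
cell_mid [(0.67, [0.358, -0.16, 0.031]), (0.47, [0.433, -0.093, 0.029])]
nest_big_round [(0.56, [0.589, 0.283, -0.001]), (0.18, [0.414, 0.431, 0.022])]
nest_small_round [(0.69, [0.607, -0.311, -0.002]), (0.44, [0.586, 0.281, 0.001])]
nest_oblong [(0.63, [0.596, 0.078, 0.001])]
nest_square [(0.7, [0.596, -0.101, -0.003])]
mouse_mid [(
[... 152 characters left out ...]
5, 0.43, -0.051], [-0.533, 0.471, -0.703, 0.912], [0.02, -0.824, -0.566, 0.778], [0.0, 0.0, 0.0, 1.0]]
big_weight_mid [(0.56, [0.459, 0.25, 0.03])]
small_weight_mid [(0.63, [0.42, -0.254, 0.033])]
jaw_mid [(0.94, [0.347, 0.035, 0.03]), (0.61, [0.444, 0.077, 0.031])]
cell_mid [(0.81, [0.354, -0.156, 0.032]), (0.71, [0.44, -0.101, 0.031])]
nest_big_round [(0.91, [0.587, 0.281, -0.003]), (0.55, [0.441, 0.074, 0.034])]
nest_small_round [(0.74, [0.608, -0.31, -0.0]), (0.5, [0.462, 0.252, 0.03])]
nest_oblong [(0.59, [0.597, 0.079, -0.001])]
nest_square [(0.75, [0.59, -0.099, -0.002])]
mouse_mid [(0.82, [0.374, -0.443, 0.018])]
tape_mid [(0.75, [0.414, 0.433, 0.02]), (0.23, [0.592, -0.098, 0.001])]
```

View pics/top0.png

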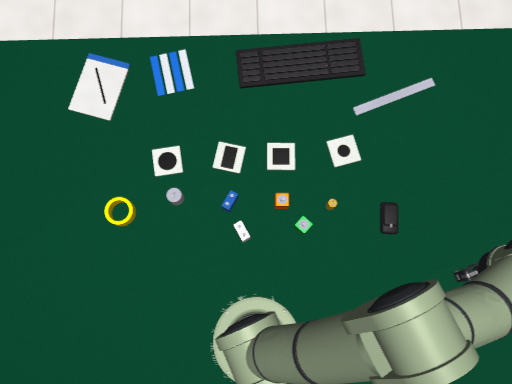

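View pics/side0.png

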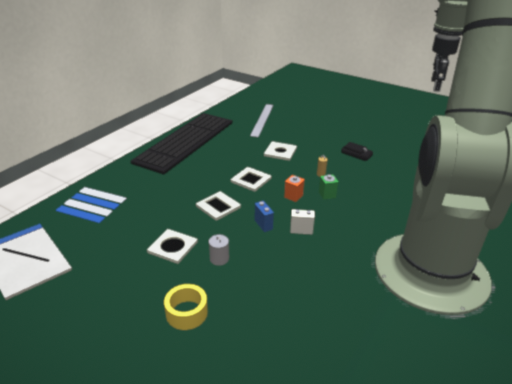

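Top view: nests lie in a row at pixel row ~155 (columns 167, 230, 281, 343 are big round, oblong, square, small round). Targets are the steel weight (175,196), blue jaw (230,200), orange cell (282,201) and brass weight (332,203). The look-alikes are the white jaw (242,231) and green cell (304,224). Next I fit the yaws.

```bash
cat > h.py <<'E'
from station import *
import cv2,numpy as np
from scipy.optimize import minimize
from scipy.spatial.transform import Rotation as R
def project(p,X):
    T=np.linalg.inv(p["cam_to_world"]); c=(T[:3,:3]@np.asarray(X).T).T+T[:3,3]
    u=(p["camera_matrix"]@c.T).T; return u[:,:2]/u[:,2:]
def corners(q,L,W,z0,z1,rnd=False):
    if rnd: a=np.linspace(0,2*np.pi,40); b=np.c_[np.cos(a),np.sin(a)]*L/2
    else: b=np.array([[1,1],[1,-1],[-1,-1],[-1,1]])*[L/2,W/2]
    c,s=np.cos(q[2]),np.sin(q[2]); b=b@np.array([[c,s],[-s,c]])+q[:2]
    return np.vstack([np.c_[b,np.full(len(b),z)] for z in (z0,z1)])
def sil(p,X,k=4):
    h=cv2.convexHull(project(p,X).astype(np.float32)); m=np.zeros((384*k,512*k),np.uint8)
    cv2.fillPoly(m,[np.round((h+.5)*k).astype(np.int32)],1); return m>0
def colmask(p,kind,q,rad=0.06):
    hsv=cv2.cvtColor(p["color"],cv2.COLOR_RGB2HSV); H,S,V=[hsv[:,:,i].astype(int) for i in range(3)]
    m={"blue":(H>105)&(H<130)&(S>120),"orange":(H<17)&(S>150)&(V>70),"white":(S<60)&(V>150),
       "brass":(H>10)&(H<28)&(S>90)&(V>70),"steel":(S<70)&(V>60)}[kind].astype(np.uint8)
    u=project(p,[[q[0],q[1],.03]])[0]; r=np.linalg.norm(project(p,[[q[0]+rad,q[1],.03]])[0]-u)
    w=np.zeros_like(m); cv2.circle(w,tuple(int(v) for v in u),int(r),1,-1)
    m=cv2.morphologyEx(m*w,cv2.MORPH_CLOSE,np.ones((3,3)))
    n,l,st,_=cv2.connectedComponentsWithStats(m); 
    if n<2: return m>0
    m=(l==1+np.argmax(st[1:,4])).astype(np.uint8)
    c,_=cv2.findContours(m,cv2.RETR_EXTERNAL,cv2.CHAIN_APPROX_NONE); cv2.drawContours(m,c,-1,1,-1)
    return m>0
def fit(pics,kind,q0,L,W,z0,z1,rnd=False,rad=0.06):
    ms=[cv2.resize(colmask(p,kind,q0,rad).astype(np.uint8),None,fx=4,fy=4,interpolation=cv2.INTER_LINEAR)>0 for p in pics]
    def cost(q):
        q=np.array([q[0]/100+q0[0],q[1]/100+q0[1],q[2]]); o=0
        for p,m in zip(pics,ms):
            s=sil(p,corners(q,L,W,z0,z1,rnd)); o-=(s&m).sum()/max(1,(s|m).sum())
        return o/len(pics)
    best=min((minimize(cost,[0,0,a],method="Nelder-Mead",options=dict(initial_simplex=[[0,0,a],[.6,0,a],[0,.6,a],[0,0,a+.3]],xatol=.01,fatol=1e-4)) for a in ([0] if rnd else np.arange(-1.2,1.9,.6))),key=lambda r:r.fun)
    x=best.x; return np.round([q0[0]+x[0]/100,q0[1]+x[1]/100,np.degrees(x[2]),-best.fun],4)
E
python3 - <<'E'
from h import *
P=[imaging.capture(n) for n in("top","side")]
for n,a in dict(jaw=("blue",(.441,.076),.06,.028,0,.06),cell=("orange",(.437,-.097),.042,.042,0,.06),
  big=("steel",(.46,.251),.048,.048,0,.06,True,.045),small=("brass",(.417,-.253),.028,.028,0,.06,True),
  nbr=("white",(.588,.282),.092,.092,0,.01,False,.075),nsr=("white",(.607,-.31),.092,.092,0,.01,False,.075),
  nob=("white",(.596,.078),.092,.092,0,.01,False,.075),nsq=("white",(.593,-.1),.092,.092,0,.01,False,.075)).items():
    print(n,*[fit(q,*a).tolist() for q in (P[:1],P[1:],P)])
s=state();print(R.from_quat(s["ee_rot"]).as_matrix().round(3).tolist())
w=imaging.capture("wrist");print((R.from_quat(s["ee_rot"]).as_matrix().T@(w["cam_to_world"][:3,3]-s["tool_pos"])).round(3),(R.from_quat(s["ee_rot"]).as_matrix().T@w["cam_to_world"][:3,:3]).round(2).tolist(),w["camera_matrix"].round(0).tolist())
c=cv2.resize(P[0]["color"][120:260,90:420,::-1],None,fx=2.4,fy=2.4,interpolation=cv2.INTER_CUBIC);cv2.imwrite("pics/top1.png",c)
E
```

```text
jaw [0.4412, 0.0738, -27.6715, 0.8291] [0.4448, 0.0666, -42.1838, 0.7673] [0.441, 0.0731, -38.1173, 0.7696]
cell [0.4357, -0.0929, -95.9457, 0.2109] [0.4399, -0.098, 95.1721, 0.7425] [0.4373, -0.0942, 2.7382, 0.4626]
big [0.462, 0.2517, 9.0017, 0.9417] [0.4629, 0.2495, -0.2008, 0.9355] [0.4619, 0.2514, 3.0, 0.9321]
small [0.4218, -0.2548, -2.8874, 0.8812] [0.4247, -0.2609, 18.7246, 0.8325] [0.4224, -0.2557, -2.5708, 0.8436]
nbr [0.5896, 0.2822, 6.8711, 0.9618] [0.5939, 0.2753, -82.1663, 0.9171] [0.5906, 0.2806, 97.682, 0.8993]
nsr [0.6087, -0.3122, 103.564, 0.9651] [0.6133, -0.3237, 13.7199, 0.9164] [0.6098, -0.3139, 13.2162, 0.8932]
nob [0.5963, 0.0743, -13.5651, 0.9587] [0.6017, 0.067, -16.4424, 0.9101] [0.5974, 0.0722, 75.092, 0.8818]
nsq [0.5946, -0.0991, -92.0694, 0.9823] [0.599, -0.1077, 88.8666, 0.9173] [0.595, -0.101, 88.4274, 0.885]
[[0.949, 0.316, 0.0], [0.316, -0.949, 0.0], [0.0, 0.0, -1.0]]
[ 0.075  0.001 -0.134] [[0.0, -0.96, -0.3], [1.0, 0.0, -0.0], [0.0, -0.3, 0.96]] [[286.0, 0.0, 256.0], [0.0, 286.0, 191.0], [0.0, 0.0, 1.0]]
```

View pics/top1.png

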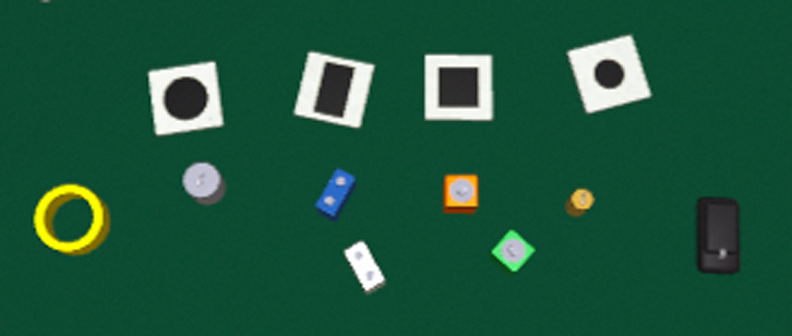

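Yaws from the top picture: jaw about -29°, oblong nest -13.6°, cell about 0°, square nest -2°. I start with the brass weight, which is nearest.

>>> step_arm --increments '[{"delta_pos": [0.0198,-0.0158,0.0068]},{"delta_pos": [0.0198,-0.0158,0.0068]},{"delta_pos": [0.0198,-0.0158,0.0068]},{"delta_pos": [0.0198,-0.0158,0.0068]},{"delta_pos": [0.0198,-0.0158,0.0068]},{"delta_pos": [0.0198,-0.0158,0.0068]},{"delta_pos": [0.0198,-0.0158,0.0068]},{"delta_pos": [0.0198,-0.0158,0.0068]}]' --jaw 1 --newtons 40

```text
$.increments[0]: bad value
```

>>> step_arm --increments '[{"delta_pos": [0.0198,-0.0158,0.0068]},{"delta_pos": [0.0198,-0.0158,0.0068]},{"delta_pos": [0.0198,-0.0158,0.0068]},{"delta_pos": [0.0198,-0.0158,0.0068]},{"delta_pos": [0.0198,-0.0158,0.0068]},{"delta_pos": [0.0198,-0.0158,0.0068]},{"delta_pos": [0.0198,-0.0158,0.0068]},{"delta_pos": [0.0198,-0.0158,0.0068]}]'

```text
$.increments[0]: bad value
```

```bash
cat >> h.py <<'E'
def go(x,y,z,psi=None):
    s=state(); M=R.from_quat(s["ee_rot"]).as_matrix(); d=M.T@(np.array([x,y,z])-s["tool_pos"]); p=np.degrees(np.arctan2(M[1,0],M[0,0]))
    print("t",round(s["time"],2),"tcp",np.round(s["tool_pos"],4),"psi",round(p,1),"w",round(s["width"],4),"F",np.round(s["force"],1),"| tool delta",d.round(4), "turn z",None if psi is None else round((p-psi+180)%360-180,1),"tilt",M[:,2].round(3))
E
python3 - <<'E'
from h import *
go(.419,-.254,.13)
w=imaging.capture("wrist"); cv2.imwrite("pics/w1.png",w["color"][:,:,::-1])
print(place_of("small_weight_mid",w)[:2]); print(fit([w],"brass",(.419,-.254),.028,.028,0,.06,True))
E
```

```text
t 1.25 tcp [ 0.1976 -0.5929  0.2393] psi 18.4 w 0.085 F [ 0.5  0.2 -0. ] | tool delta [ 0.3172 -0.2515  0.1093] turn z None tilt [-0.  0. -1.]
[]
[ 0.419 -0.254  0.    -0.   ]
```

View pics/w1.png

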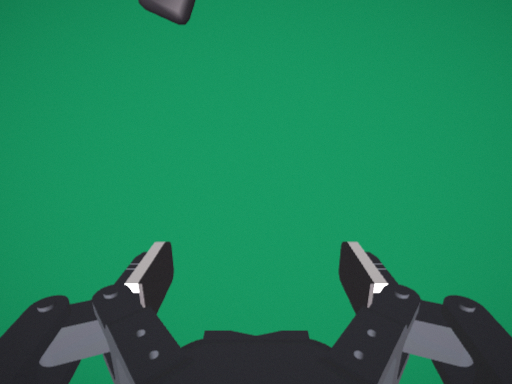

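The calls were refused because each row needs "angular". The wrist view shows empty bench, with a corner of the mouse at (168,8).

>>> step_arm --increments '[{"delta_pos": [0.0198,-0.0158,0.0068],"angular": [0,0,0]},{"delta_pos": [0.0198,-0.0158,0.0068],"angular": [0,0,0]},{"delta_pos": [0.0198,-0.0158,0.0068],"angular": [0,0,0]},{"delta_pos": [0.0198,-0.0158,0.0068],"angular": [0,0,0]},{"delta_pos": [0.0198,-0.0158,0.0068],"angular": [0,0,0]},{"delta_pos": [0.0198,-0.0158,0.0068],"angular": [0,0,0]},{"delta_pos": [0.0198,-0.0158,0.0068],"angular": [0,0,0]},{"delta_pos": [0.0198,-0.0158,0.0068],"angular": [0,0,0]}]' --jaw 1 --newtons 40

```text
time: 2.02
tool_pos: [0.3084, -0.4219, 0.1847]
ee_rot: [0.987, 0.16, 0.0, 0.0]
force: [-0.1, 0.2, 0.4]
width: 0.0858
```

>>> step_arm --increments '[{"delta_pos": [0.0198,-0.0158,0.0068],"angular": [0,0,0]},{"delta_pos": [0.0198,-0.0158,0.0068],"angular": [0,0,0]},{"delta_pos": [0.0198,-0.0158,0.0068],"angular": [0,0,0]},{"delta_pos": [0.0198,-0.0158,0.0068],"angular": [0,0,0]},{"delta_pos": [0.0198,-0.0158,0.0068],"angular": [0,0,0]},{"delta_pos": [0.0198,-0.0158,0.0068],"angular": [0,0,0]},{"delta_pos": [0.0198,-0.0158,0.0068],"angular": [0,0,0]},{"delta_pos": [0.0198,-0.0158,0.0068],"angular": [0,0,0]}]'

```text
time: 2.68
tool_pos: [0.4189, -0.2519, 0.1303]
ee_rot: [0.987, 0.16, 0.0, 0.0]
force: [0.7, -0.2, 0.1]
width: 0.0857
```

Run:
```python
from h import *
go(.419,-.254,.13)
w=imaging.capture("wrist"); cv2.imwrite("pics/w2.png",w["color"][:,:,::-1])
for d in place_of("small_weight_mid",w)[:2]: print(d["p"],np.round(d["centre"],4))
print(fit([w],"brass",(.419,-.254),.028,.028,0,.06,True))
```

```text
t 2.68 tcp [ 0.4189 -0.2519  0.1303] psi 18.4 w 0.0857 F [ 0.7 -0.2  0.1] | tool delta [-0.0006  0.0021  0.0003] turn z None tilt [ 0. -0. -1.]
0.8 [ 0.4264 -0.2522  0.0325]
[ 0.4227 -0.2539  1.9494  0.946 ]
```

View pics/w2.png

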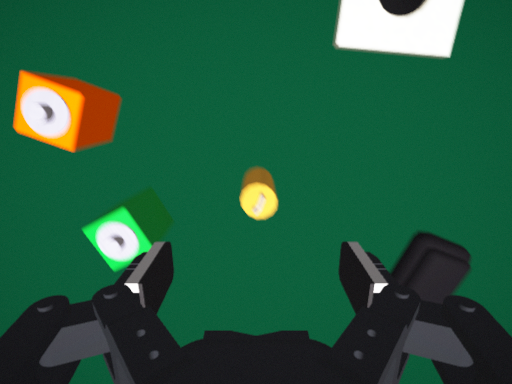

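Orange cell is at (50,110), green at (118,240), brass weight at (258,195), nearly centred between the fingers. Now I descend and grip.

>>> step_arm --increments '[{"delta_pos": [0.0028,0.0032,0.005],"angular": [0,0,0]},{"delta_pos": [0,0,0.017],"angular": [0,0,0]},{"delta_pos": [0,0,0.017],"angular": [0,0,0]},{"delta_pos": [0,0,0.017],"angular": [0,0,0]},{"delta_pos": [0,0,0.017],"angular": [0,0,0]},{"delta_pos": [0,0,0.017],"angular": [0,0,0]},{"delta_pos": [0,0,0.017],"angular": [0,0,0]},{"delta_pos": [0,0,0],"angular": [0,0,0]}]'

```text
time: 3.45
tool_pos: [0.4204, -0.2556, 0.021]
ee_rot: [0.987, 0.16, -0.001, -0.001]
force: [-0.2, 0.4, -0.5]
width: 0.0855
```

>>> step_arm --increments '[{"delta_pos": [0,0,0],"angular": [0,0,0]},{"delta_pos": [0,0,0],"angular": [0,0,0]},{"delta_pos": [0,0,0],"angular": [0,0,0]},{"delta_pos": [0,0,0],"angular": [0,0,0]},{"delta_pos": [0,0,0],"angular": [0,0,0]},{"delta_pos": [0,0,0],"angular": [0,0,0]},{"delta_pos": [0,0,0],"angular": [0,0,0]},{"delta_pos": [0,0,0],"angular": [0,0,0]}]' --jaw 0 --newtons 40

```text
time: 4.12
tool_pos: [0.4223, -0.2554, 0.0243]
ee_rot: [0.987, 0.16, 0.001, 0.0]
force: [-0.7, -0.3, 9.8]
width: 0.0269
```

>>> step_arm --increments '[{"delta_pos": [0,0,0],"angular": [0,0,0]},{"delta_pos": [0,0,0],"angular": [0,0,0]},{"delta_pos": [0,0,-0.007],"angular": [0,0,0]},{"delta_pos": [0,0,-0.02],"angular": [0,0,0]},{"delta_pos": [0,0,-0.02],"angular": [0,0,0]},{"delta_pos": [0,0,-0.02],"angular": [0,0,0]},{"delta_pos": [0,0,-0.02],"angular": [0,0,0]},{"delta_pos": [0,0,-0.01],"angular": [0,0,0]}]'

```text
time: 4.78
tool_pos: [0.4224, -0.2554, 0.123]
ee_rot: [0.987, 0.16, 0.001, 0.001]
force: [0.9, -0.5, -2.4]
width: 0.027
```

>>> step_arm --increments '[{"delta_pos": [0.0198,0.0141,0],"angular": [0,0,0]},{"delta_pos": [0.0198,0.0141,0],"angular": [0,0,0]},{"delta_pos": [0.0198,0.0141,0],"angular": [0,0,0]},{"delta_pos": [0.0198,0.0141,0],"angular": [0,0,0]},{"delta_pos": [0.0198,0.0141,0],"angular": [0,0,0]},{"delta_pos": [0.0198,0.0141,0],"angular": [0,0,0]},{"delta_pos": [0.0198,0.0141,0],"angular": [0,0,0]},{"delta_pos": [0.0198,0.0141,0],"angular": [0,0,0]}]'

```text
time: 5.45
tool_pos: [0.6086, -0.3121, 0.1202]
ee_rot: [0.987, 0.16, -0.0, -0.0]
force: [0.6, -0.3, -3.5]
width: 0.0267
```

Run:
```python
from h import *
w=imaging.capture("wrist"); cv2.imwrite("pics/w3.png",w["color"][:,:,::-1])
for d in place_of("small_weight_mid",w)[:1]+place_of("nest_small_round",w)[:1]: print(d["p"],np.round(d["centre"],4))
print(fit([w],"white",(.608,-.311),.092,.092,0,.01,False,.075))
go(.608,-.311,.035)
```

```text
0.97 [ 0.612  -0.3051  0.1283]
0.97 [ 0.6088 -0.3116 -0.0023]
[  0.6102  -0.3126 103.7265   0.8902]
t 5.6 tcp [ 0.6085 -0.3117  0.1196] psi 18.5 w 0.0268 F [-0.4 -0.7 -3. ] | tool delta [-0.0003 -0.0008  0.0846] turn z None tilt [-0.     0.001 -1.   ]
```

View pics/w3.png

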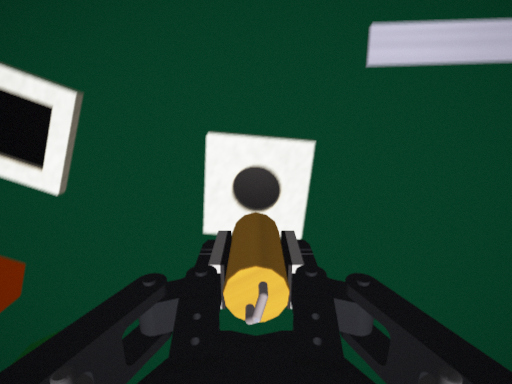

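The weight is held upright at (257,270), with the recess at (257,188) and the position within about 1 mm. Lowering gently.

>>> step_arm --increments '[{"delta_pos": [0.0005,0,0.017],"angular": [0,0,0]},{"delta_pos": [0,0,0.017],"angular": [0,0,0]},{"delta_pos": [0,0,0.017],"angular": [0,0,0]},{"delta_pos": [0,0,0.017],"angular": [0,0,0]},{"delta_pos": [0,0,0.01],"angular": [0,0,0]},{"delta_pos": [0,0,0.006],"angular": [0,0,0]},{"delta_pos": [0,0,0.004],"angular": [0,0,0]},{"delta_pos": [0,0,0.002],"angular": [0,0,0]}]'

```text
time: 6.27
tool_pos: [0.6082, -0.3118, 0.0305]
ee_rot: [0.987, 0.16, -0.0, -0.0]
force: [-0.0, 0.9, -3.5]
width: 0.027
```

>>> step_arm --increments '[{"delta_pos": [0,0,0.001],"angular": [0,0,0]},{"delta_pos": [0,0,0.001],"angular": [0,0,0]},{"delta_pos": [0,0,0.0005],"angular": [0,0,0]},{"delta_pos": [0,0,0],"angular": [0,0,0]},{"delta_pos": [0,0,0],"angular": [0,0,0]},{"delta_pos": [0,0,0],"angular": [0,0,0]},{"delta_pos": [0,0,0],"angular": [0,0,0]},{"delta_pos": [0,0,0],"angular": [0,0,0]}]'

```text
time: 6.93
tool_pos: [0.6084, -0.3118, 0.0281]
ee_rot: [0.987, 0.16, 0.0, 0.0]
force: [-0.0, 0.7, -3.2]
width: 0.0269
```

>>> step_arm --increments '[{"delta_pos": [0,0,0.0005],"angular": [0,0,0]},{"delta_pos": [0,0,0.0005],"angular": [0,0,0]},{"delta_pos": [0,0,0.0005],"angular": [0,0,0]},{"delta_pos": [0,0,0],"angular": [0,0,0]},{"delta_pos": [0,0,0],"angular": [0,0,0]},{"delta_pos": [0,0,0],"angular": [0,0,0]},{"delta_pos": [0,0,0],"angular": [0,0,0]},{"delta_pos": [0,0,0],"angular": [0,0,0]}]'

```text
time: 7.6
tool_pos: [0.6085, -0.3119, 0.0274]
ee_rot: [0.987, 0.16, 0.0, 0.0]
force: [-4.0, 2.5, 10.9]
width: 0.027
```

Contact force has risen, so it is seated. Release, lift, rotate to psi 90 and go above the orange cell.

>>> step_arm --increments '[{"delta_pos": [0,0,0],"angular": [0,0,0]},{"delta_pos": [0,0,0],"angular": [0,0,0]},{"delta_pos": [0,0,0],"angular": [0,0,0]},{"delta_pos": [0,0,0],"angular": [0,0,0]},{"delta_pos": [0,0,0],"angular": [0,0,0]},{"delta_pos": [0,0,0],"angular": [0,0,0]},{"delta_pos": [0,0,0],"angular": [0,0,0]},{"delta_pos": [0,0,0],"angular": [0,0,0]}]' --jaw 1

```text
time: 8.27
tool_pos: [0.6083, -0.3118, 0.0264]
ee_rot: [0.987, 0.16, -0.0, -0.0]
force: [-0.4, 0.3, -1.0]
width: 0.0859
```

>>> step_arm --increments '[{"delta_pos": [0,0,-0.01],"angular": [0,0,0]},{"delta_pos": [0,0,-0.015],"angular": [0,0,0]},{"delta_pos": [0,0,-0.02],"angular": [0,0,0]},{"delta_pos": [0,0,-0.03],"angular": [0,0,0]},{"delta_pos": [0,0,-0.028],"angular": [0,0,0]},{"delta_pos": [0,0,0],"angular": [0,0,-7.15]},{"delta_pos": [0,0,0],"angular": [0,0,-7.15]},{"delta_pos": [0,0,0],"angular": [0,0,-7.15]}]'

```text
time: 8.93
tool_pos: [0.6088, -0.3121, 0.132]
ee_rot: [0.939, 0.344, 0.001, 0.001]
force: [-0.0, -0.4, -0.6]
width: 0.0858
```

>>> step_arm --increments '[{"delta_pos": [0,0,0],"angular": [0,0,-7.15]},{"delta_pos": [0,0,0],"angular": [0,0,-7.15]},{"delta_pos": [0,0,0],"angular": [0,0,-7.15]},{"delta_pos": [0,0,0],"angular": [0,0,-7.15]},{"delta_pos": [0,0,0],"angular": [0,0,-7.15]},{"delta_pos": [0,0,0],"angular": [0,0,-7.15]},{"delta_pos": [0,0,0],"angular": [0,0,-7.15]},{"delta_pos": [0,0,0],"angular": [0,0,0]}]'

```text
time: 9.6
tool_pos: [0.6084, -0.3124, 0.131]
ee_rot: [0.705, 0.709, 0.0, 0.001]
force: [0.8, 0.4, 0.5]
width: 0.0855
```

>>> step_arm --increments '[{"delta_pos": [0.027,-0.0214,0],"angular": [0,0,0]},{"delta_pos": [0.027,-0.0214,0],"angular": [0,0,0]},{"delta_pos": [0.027,-0.0214,0],"angular": [0,0,0]},{"delta_pos": [0.027,-0.0214,0],"angular": [0,0,0]},{"delta_pos": [0.027,-0.0214,0],"angular": [0,0,0]},{"delta_pos": [0.027,-0.0214,0],"angular": [0,0,0]},{"delta_pos": [0.027,-0.0214,0],"angular": [0,0,0]},{"delta_pos": [0.027,-0.0214,0],"angular": [0,0,0]}]'

```text
time: 10.27
tool_pos: [0.4364, -0.095, 0.1305]
ee_rot: [0.71, 0.705, 0.0, 0.001]
force: [0.9, 1.1, -0.2]
width: 0.0856
```

Run:
```python
from h import *
w=imaging.capture("wrist"); cv2.imwrite("pics/w4.png",w["color"][:,:,::-1])
for d in place_of("cell_mid",w)[:3]: print(d["p"],np.round(d["centre"],4))
f=fit([w],"orange",(.437,-.096),.042,.042,0,.06,False,.07);print(f, colmask(w,"orange",(.437,-.096),.07).sum())
go(f[0],f[1],.023,90)
```

```text
0.8 [ 0.4424 -0.0915  0.0347]
0.68 [ 0.3572 -0.159   0.0313]
[ 0.4353 -0.0938 -1.4214  0.9393] 3931
t 10.37 tcp [ 0.435  -0.0927  0.1306] psi 89.9 w 0.0857 F [-0.4 -0.9  0.2] | tool delta [-0.001   0.0004  0.1076] turn z -0.1 tilt [-0.    -0.001 -1.   ]
```

View pics/w4.png

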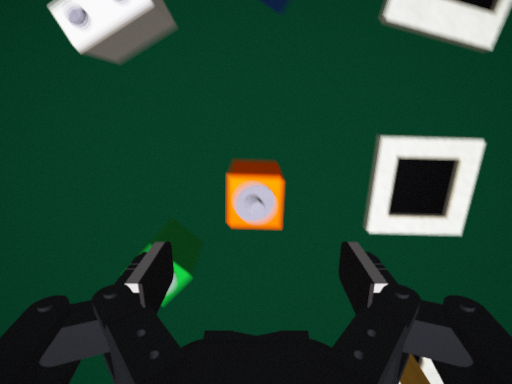

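The orange cell is at (255,200), square to the jaws; the green one at (170,280) is clear of the left finger's path. Grip, lift, carry to the square nest.

>>> step_arm --increments '[{"delta_pos": [-0.001,0.0003,0.006],"angular": [0,0,1.4]},{"delta_pos": [0,0,0.017],"angular": [0,0,0]},{"delta_pos": [0,0,0.017],"angular": [0,0,0]},{"delta_pos": [0,0,0.017],"angular": [0,0,0]},{"delta_pos": [0,0,0.017],"angular": [0,0,0]},{"delta_pos": [0,0,0.017],"angular": [0,0,0]},{"delta_pos": [0,0,0.016],"angular": [0,0,0]},{"delta_pos": [0,0,0],"angular": [0,0,0]}]'

```text
time: 11.03
tool_pos: [0.4373, -0.0969, 0.0211]
ee_rot: [0.717, 0.697, -0.001, -0.0]
force: [-1.9, 0.2, -0.7]
width: 0.0853
```

>>> step_arm --increments '[{"delta_pos": [0,0,0],"angular": [0,0,0]},{"delta_pos": [0,0,0],"angular": [0,0,0]},{"delta_pos": [0,0,0],"angular": [0,0,0]},{"delta_pos": [0,0,0],"angular": [0,0,0]},{"delta_pos": [0,0,0],"angular": [0,0,0]},{"delta_pos": [0,0,0],"angular": [0,0,0]},{"delta_pos": [0,0,0],"angular": [0,0,0]},{"delta_pos": [0,0,0],"angular": [0,0,0]}]' --jaw 0 --newtons 40

```text
time: 11.7
tool_pos: [0.4382, -0.097, 0.0235]
ee_rot: [0.716, 0.698, 0.0, 0.001]
force: [-2.4, 0.1, 12.8]
width: 0.0416
```

>>> step_arm --increments '[{"delta_pos": [0,0,0],"angular": [0,0,0]},{"delta_pos": [0,0,0],"angular": [0,0,0]},{"delta_pos": [0,0,-0.007],"angular": [0,0,0]},{"delta_pos": [0,0,-0.02],"angular": [0,0,0]},{"delta_pos": [0,0,-0.02],"angular": [0,0,0]},{"delta_pos": [0,0,-0.02],"angular": [0,0,0]},{"delta_pos": [0,0,-0.02],"angular": [0,0,0]},{"delta_pos": [0,0,-0.01],"angular": [0,0,0]}]'

```text
time: 12.37
tool_pos: [0.4382, -0.0969, 0.1221]
ee_rot: [0.716, 0.698, 0.001, 0.001]
force: [0.8, -0.9, -2.8]
width: 0.0418
```

>>> step_arm --increments '[{"delta_pos": [-0.0003,0.02,0],"angular": [0,0,0]},{"delta_pos": [-0.0003,0.02,0],"angular": [0,0,0]},{"delta_pos": [-0.0003,0.02,0],"angular": [0,0,0]},{"delta_pos": [-0.0003,0.02,0],"angular": [0,0,0]},{"delta_pos": [-0.0003,0.02,0],"angular": [0,0,0]},{"delta_pos": [-0.0003,0.02,0],"angular": [0,0,0]},{"delta_pos": [-0.0003,0.02,0],"angular": [0,0,0]},{"delta_pos": [-0.0003,0.02,0],"angular": [0,0,0]}]'

```text
time: 13.03
tool_pos: [0.5982, -0.1033, 0.1195]
ee_rot: [0.716, 0.698, -0.0, -0.0]
force: [0.6, 0.2, -2.9]
width: 0.0418
```

Run:
```python
from h import *
w=imaging.capture("wrist"); cv2.imwrite("pics/w5.png",w["color"][:,:,::-1])
for d in place_of("cell_mid",w)[:1]+place_of("nest_square",w)[:1]: print(d["p"],np.round(d["centre"],4))
print(fit([w],"white",(.595,-.100),.092,.092,0,.01,False,.075))
go(.595,-.100,.028,88)
```

```text
0.74 [ 0.5902 -0.0988  0.0034]
[ 0.5956 -0.099  86.8016  0.4403]
t 13.18 tcp [ 0.5981 -0.103   0.1192] psi 88.5 w 0.0416 F [-0.3 -1.  -3.1] | tool delta [ 0.0029 -0.0032  0.0912] turn z 0.5 tilt [-0.  0. -1.]
```

View pics/w5.png

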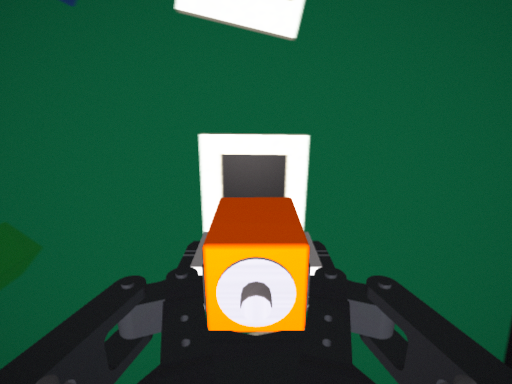

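The cell is held square at (256,265) and the recess is centred at (254,175). I shift by 3 mm and lower.

>>> step_arm --increments '[{"delta_pos": [0.002,-0.003,0.014],"angular": [0,0,0.5]},{"delta_pos": [0,0,0.017],"angular": [0,0,0]},{"delta_pos": [0,0,0.017],"angular": [0,0,0]},{"delta_pos": [0,0,0.017],"angular": [0,0,0]},{"delta_pos": [0,0,0.011],"angular": [0,0,0]},{"delta_pos": [0,0,0.007],"angular": [0,0,0]},{"delta_pos": [0,0,0.004],"angular": [0,0,0]},{"delta_pos": [0,0,0.002],"angular": [0,0,0]}]'

```text
time: 13.85
tool_pos: [0.5945, -0.1011, 0.0304]
ee_rot: [0.719, 0.695, -0.0, -0.0]
force: [-0.2, 0.5, -2.5]
width: 0.0412
```

>>> step_arm --increments '[{"delta_pos": [0,0,0.001],"angular": [0,0,0]},{"delta_pos": [0,0,0.001],"angular": [0,0,0]},{"delta_pos": [0,0,0.001],"angular": [0,0,0]},{"delta_pos": [0,0,0],"angular": [0,0,0]},{"delta_pos": [0,0,0],"angular": [0,0,0]},{"delta_pos": [0,0,0],"angular": [0,0,0]},{"delta_pos": [0,0,0],"angular": [0,0,0]},{"delta_pos": [0,0,0],"angular": [0,0,0]}]'

```text
time: 14.52
tool_pos: [0.5946, -0.101, 0.0276]
ee_rot: [0.719, 0.695, 0.0, 0.0]
force: [0.8, -0.1, -2.7]
width: 0.0414
```

>>> step_arm --increments '[{"delta_pos": [0,0,0.0005],"angular": [0,0,0]},{"delta_pos": [0,0,0.0005],"angular": [0,0,0]},{"delta_pos": [0,0,0.0005],"angular": [0,0,0]},{"delta_pos": [0,0,0],"angular": [0,0,0]},{"delta_pos": [0,0,0],"angular": [0,0,0]},{"delta_pos": [0,0,0],"angular": [0,0,0]},{"delta_pos": [0,0,0],"angular": [0,0,0]},{"delta_pos": [0,0,0],"angular": [0,0,0]}]'

```text
time: 15.18
tool_pos: [0.5947, -0.101, 0.0266]
ee_rot: [0.719, 0.695, -0.0, 0.0]
force: [-4.3, 1.2, 10.8]
width: 0.0419
```

Seated. Release, lift, and go above the blue jaw.

>>> step_arm --increments '[{"delta_pos": [0,0,0],"angular": [0,0,0]},{"delta_pos": [0,0,0],"angular": [0,0,0]},{"delta_pos": [0,0,0],"angular": [0,0,0]},{"delta_pos": [0,0,0],"angular": [0,0,0]},{"delta_pos": [0,0,0],"angular": [0,0,0]},{"delta_pos": [0,0,0],"angular": [0,0,0]},{"delta_pos": [0,0,0],"angular": [0,0,0]},{"delta_pos": [0,0,0],"angular": [0,0,0]}]' --jaw 0.85

```text
time: 15.85
tool_pos: [0.5946, -0.101, 0.026]
ee_rot: [0.719, 0.695, -0.0, -0.0]
force: [0.3, 0.1, 0.2]
width: 0.0728
```

>>> step_arm --increments '[{"delta_pos": [0,0,-0.01],"angular": [0,0,0]},{"delta_pos": [0,0,-0.02],"angular": [0,0,0]},{"delta_pos": [0,0,-0.035],"angular": [0,0,0]},{"delta_pos": [0,0,-0.038],"angular": [0,0,0]},{"delta_pos": [0.0131,-0.0122,0],"angular": [0,0,0]},{"delta_pos": [0.0131,-0.0122,0],"angular": [0,0,0]},{"delta_pos": [0.0131,-0.0122,0],"angular": [0,0,0]},{"delta_pos": [0.0131,-0.0122,0],"angular": [0,0,0]}]'

```text
time: 16.52
tool_pos: [0.5471, -0.0465, 0.13]
ee_rot: [0.719, 0.695, 0.0, 0.0]
force: [0.4, 0.5, -0.7]
width: 0.0725
```

>>> step_arm --increments '[{"delta_pos": [0.0197,-0.0183,0],"angular": [0,0,0]},{"delta_pos": [0.0197,-0.0183,0],"angular": [0,0,0]},{"delta_pos": [0.0197,-0.0183,0],"angular": [0,0,0]},{"delta_pos": [0.0197,-0.0183,0],"angular": [0,0,0]},{"delta_pos": [0.0197,-0.0183,0],"angular": [0,0,0]},{"delta_pos": [0.0197,-0.0183,0],"angular": [0,0,0]},{"delta_pos": [0,0,0],"angular": [0,0,-7.0]},{"delta_pos": [0,0,0],"angular": [0,0,-7.0]}]'

```text
time: 17.18
tool_pos: [0.4414, 0.0763, 0.13]
ee_rot: [0.626, 0.78, 0.0, 0.001]
force: [-0.0, -0.1, 0.4]
width: 0.073
```

>>> step_arm --increments '[{"delta_pos": [0,0,0],"angular": [0,0,-7.0]},{"delta_pos": [0,0,0],"angular": [0,0,-7.0]},{"delta_pos": [0,0,0],"angular": [0,0,-7.0]},{"delta_pos": [0,0,0],"angular": [0,0,-7.0]},{"delta_pos": [0,0,0],"angular": [0,0,-7.0]},{"delta_pos": [0,0,0],"angular": [0,0,-7.0]},{"delta_pos": [0,0,0],"angular": [0,0,-6.0]},{"delta_pos": [0,0,0],"angular": [0,0,0]}]'

```text
time: 17.85
tool_pos: [0.4421, 0.0747, 0.1295]
ee_rot: [0.256, 0.967, -0.0, 0.0]
force: [0.0, 0.6, 0.6]
width: 0.0724
```

Run:
```python
from h import *
imaging.capture("wrist")
w=imaging.capture("wrist"); cv2.imwrite("pics/w6.png",w["color"][:,:,::-1])
for d in place_of("jaw_mid",w)[:3]: print(d["p"],np.round(d["centre"],4))
f=fit([w],"blue",(.441,.075),.06,.028,0,.06,False,.08);print(f)
go(f[0],f[1],.023,f[2])
```

```text
0.79 [0.4374 0.0796 0.0259]
0.58 [0.3416 0.0371 0.0286]
[  0.4414   0.0721 -31.4015   0.9275]
t 18.0 tcp [0.4421 0.0748 0.1293] psi 149.8 w 0.0726 F [0.1 0.2 0.3] | tool delta [-0.0007 -0.0027  0.1063] turn z -178.8 tilt [ 0. -0. -1.]
```

View pics/w6.png

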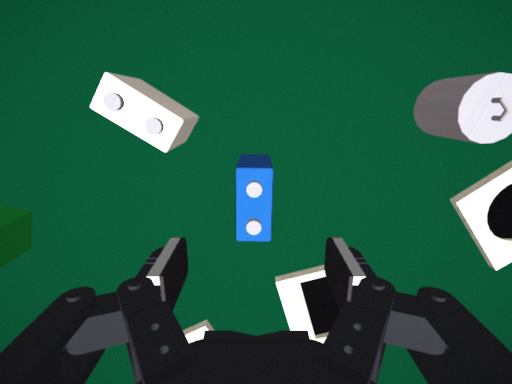

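The blue jaw is at (254,200), aligned with the fingers; the white look-alike at (145,112) is clear. Grip and carry.

>>> step_arm --increments '[{"delta_pos": [-0.0007,-0.0015,0.005],"angular": [0,0,0.6]},{"delta_pos": [0,0,0.017],"angular": [0,0,0]},{"delta_pos": [0,0,0.017],"angular": [0,0,0]},{"delta_pos": [0,0,0.017],"angular": [0,0,0]},{"delta_pos": [0,0,0.017],"angular": [0,0,0]},{"delta_pos": [0,0,0.017],"angular": [0,0,0]},{"delta_pos": [0,0,0.016],"angular": [0,0,0]},{"delta_pos": [0,0,0],"angular": [0,0,0]}]'

```text
time: 18.67
tool_pos: [0.4405, 0.0731, 0.0208]
ee_rot: [0.264, 0.964, -0.001, -0.001]
force: [-1.4, -0.1, 0.6]
width: 0.0724
```

>>> step_arm --increments '[{"delta_pos": [0,0,0],"angular": [0,0,0]},{"delta_pos": [0,0,0],"angular": [0,0,0]},{"delta_pos": [0,0,0],"angular": [0,0,0]},{"delta_pos": [0,0,0],"angular": [0,0,0]},{"delta_pos": [0,0,0],"angular": [0,0,0]},{"delta_pos": [0,0,0],"angular": [0,0,0]},{"delta_pos": [0,0,0],"angular": [0,0,0]},{"delta_pos": [0,0,0],"angular": [0,0,0]}]' --jaw 0 --newtons 40

```text
time: 19.33
tool_pos: [0.4423, 0.0732, 0.0239]
ee_rot: [0.264, 0.965, 0.0, 0.001]
force: [-1.9, -0.3, 8.8]
width: 0.0273
```

>>> step_arm --increments '[{"delta_pos": [0,0,0],"angular": [0,0,0]},{"delta_pos": [0,0,0],"angular": [0,0,0]},{"delta_pos": [0,0,-0.007],"angular": [0,0,0]},{"delta_pos": [0,0,-0.02],"angular": [0,0,0]},{"delta_pos": [0,0,-0.02],"angular": [0,0,0]},{"delta_pos": [0,0,-0.02],"angular": [0,0,0]},{"delta_pos": [0,0,-0.02],"angular": [0,0,0]},{"delta_pos": [0,0,-0.01],"angular": [0,0,0]}]'

```text
time: 20.0
tool_pos: [0.4422, 0.0732, 0.1225]
ee_rot: [0.264, 0.965, 0.0, 0.001]
force: [0.3, 0.4, -2.2]
width: 0.0278
```

>>> step_arm --increments '[{"delta_pos": [-0.0166,0.0101,0],"angular": [0,0,0]},{"delta_pos": [-0.0166,0.0101,0],"angular": [0,0,0]},{"delta_pos": [-0.0166,0.0101,0],"angular": [0,0,0]},{"delta_pos": [-0.0166,0.0101,0],"angular": [0,0,0]},{"delta_pos": [-0.0166,0.0101,0],"angular": [0,0,0]},{"delta_pos": [-0.0166,0.0101,0],"angular": [0,0,0]},{"delta_pos": [-0.0166,0.0101,0],"angular": [0,0,0]},{"delta_pos": [-0.0166,0.0101,0],"angular": [0,0,0]}]'

```text
time: 20.67
tool_pos: [0.5979, 0.075, 0.12]
ee_rot: [0.264, 0.965, -0.0, -0.0]
force: [-1.4, 0.1, -2.8]
width: 0.0279
```

>>> step_arm --increments '[{"delta_pos": [0,0,0],"angular": [0,0,-5.0]},{"delta_pos": [0,0,0],"angular": [0,0,-6.0]},{"delta_pos": [0,0,0],"angular": [0,0,-6.0]},{"delta_pos": [0,0,0],"angular": [0,0,0]},{"delta_pos": [0,0,0],"angular": [0,0,0]},{"delta_pos": [0,0,0],"angular": [0,0,0]},{"delta_pos": [0,0,0],"angular": [0,0,0]},{"delta_pos": [0,0,0],"angular": [0,0,0]}]'

```text
time: 21.33
tool_pos: [0.5972, 0.0753, 0.1201]
ee_rot: [0.119, 0.993, -0.0, 0.0]
force: [-0.3, -0.3, -3.5]
width: 0.0277
```

Run:
```python
from h import *
w=imaging.capture("wrist"); cv2.imwrite("pics/w7.png",w["color"][:,:,::-1])
for d in place_of("jaw_mid",w)[:1]+place_of("nest_oblong",w)[:1]: print(d["p"],np.round(d["centre"],4))
go(.5963,.0755,.028,166.4)
```

```text
0.56 [ 0.5959  0.0737 -0.0049]
t 21.48 tcp [0.5972 0.0753 0.1201] psi 166.4 w 0.0275 F [-0.9  0.4 -1.8] | tool delta [ 0.001  -0.0001  0.0921] turn z 0.0 tilt [ 0. -0. -1.]
```

View pics/w7.png

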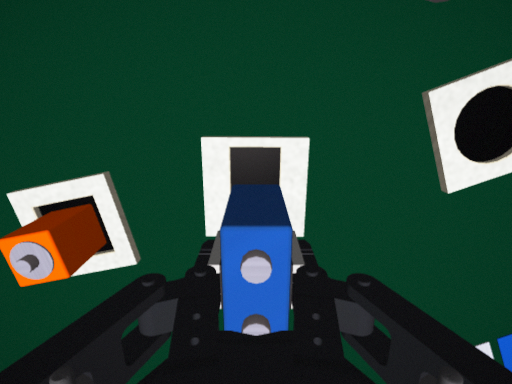

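The jaw is held in line with the recess (column 255), and the cell stands in its nest on the left. Lowering.

>>> step_arm --increments '[{"delta_pos": [0.001,0,0.014],"angular": [0,0,0]},{"delta_pos": [0,0,0.017],"angular": [0,0,0]},{"delta_pos": [0,0,0.017],"angular": [0,0,0]},{"delta_pos": [0,0,0.017],"angular": [0,0,0]},{"delta_pos": [0,0,0.011],"angular": [0,0,0]},{"delta_pos": [0,0,0.008],"angular": [0,0,0]},{"delta_pos": [0,0,0.005],"angular": [0,0,0]},{"delta_pos": [0,0,0.002],"angular": [0,0,0]}]'

```text
time: 22.15
tool_pos: [0.5961, 0.0756, 0.0284]
ee_rot: [0.118, 0.993, 0.0, -0.0]
force: [1.2, 0.6, -3.1]
width: 0.0277
```

>>> step_arm --increments '[{"delta_pos": [0,0,0.0005],"angular": [0,0,0]},{"delta_pos": [0,0,0.0005],"angular": [0,0,0]},{"delta_pos": [0,0,0.0005],"angular": [0,0,0]},{"delta_pos": [0,0,0.0005],"angular": [0,0,0]},{"delta_pos": [0,0,0],"angular": [0,0,0]},{"delta_pos": [0,0,0],"angular": [0,0,0]},{"delta_pos": [0,0,0],"angular": [0,0,0]},{"delta_pos": [0,0,0],"angular": [0,0,0]}]'

```text
time: 22.82
tool_pos: [0.5963, 0.0755, 0.0271]
ee_rot: [0.118, 0.993, -0.0, 0.0]
force: [0.9, -0.2, -2.9]
width: 0.0276
```

>>> step_arm --increments '[{"delta_pos": [0,0,0.0005],"angular": [0,0,0]},{"delta_pos": [0,0,0.0005],"angular": [0,0,0]},{"delta_pos": [0,0,0],"angular": [0,0,0]},{"delta_pos": [0,0,0],"angular": [0,0,0]},{"delta_pos": [0,0,0],"angular": [0,0,0]},{"delta_pos": [0,0,0],"angular": [0,0,0]},{"delta_pos": [0,0,0],"angular": [0,0,0]},{"delta_pos": [0,0,0],"angular": [0,0,0]}]'

```text
time: 23.48
tool_pos: [0.5963, 0.0755, 0.0269]
ee_rot: [0.118, 0.993, -0.0, 0.0]
force: [-6.4, -2.3, 15.9]
width: 0.0279
```

Seated. Release and go above the steel weight.

>>> step_arm --increments '[{"delta_pos": [0,0,0],"angular": [0,0,0]},{"delta_pos": [0,0,0],"angular": [0,0,0]},{"delta_pos": [0,0,0],"angular": [0,0,0]},{"delta_pos": [0,0,0],"angular": [0,0,0]},{"delta_pos": [0,0,0],"angular": [0,0,0]},{"delta_pos": [0,0,0],"angular": [0,0,0]},{"delta_pos": [0,0,0],"angular": [0,0,0]},{"delta_pos": [0,0,0],"angular": [0,0,0]}]' --jaw 1

```text
time: 24.15
tool_pos: [0.5963, 0.0756, 0.026]
ee_rot: [0.118, 0.993, 0.0, -0.0]
force: [0.4, 0.1, -0.2]
width: 0.0853
```

>>> step_arm --increments '[{"delta_pos": [0,0,-0.01],"angular": [0,0,0]},{"delta_pos": [0,0,-0.02],"angular": [0,0,0]},{"delta_pos": [0,0,-0.035],"angular": [0,0,0]},{"delta_pos": [0,0,-0.038],"angular": [0,0,0]},{"delta_pos": [0.0153,0.0125,0],"angular": [0,0,0]},{"delta_pos": [0.0153,0.0125,0],"angular": [0,0,0]},{"delta_pos": [0.0153,0.0125,0],"angular": [0,0,0]},{"delta_pos": [0.0153,0.0125,0],"angular": [0,0,0]}]'

```text
time: 24.82
tool_pos: [0.548, 0.139, 0.13]
ee_rot: [0.118, 0.993, 0.0, 0.0]
force: [-0.1, 0.4, -0.6]
width: 0.0856
```

>>> step_arm --increments '[{"delta_pos": [0.0222,0.0178,0],"angular": [0,0,0]},{"delta_pos": [0.0222,0.0178,0],"angular": [0,0,0]},{"delta_pos": [0.0222,0.0178,0],"angular": [0,0,0]},{"delta_pos": [0.0222,0.0178,0],"angular": [0,0,0]},{"delta_pos": [0.0222,0.0178,0],"angular": [0,0,0]},{"delta_pos": [0,0,0],"angular": [0,0,0]},{"delta_pos": [0,0,0],"angular": [0,0,0]},{"delta_pos": [0,0,0],"angular": [0,0,0]}]'

```text
time: 25.48
tool_pos: [0.4619, 0.2507, 0.1294]
ee_rot: [0.118, 0.993, -0.0, 0.0]
force: [0.1, 0.5, 0.4]
width: 0.0855
```

Run:
```python
from h import *
w=imaging.capture("wrist"); cv2.imwrite("pics/w8.png",w["color"][:,:,::-1])
for d in place_of("big_weight_mid",w)[:2]: print(d["p"],np.round(d["centre"],4))
f=fit([w],"steel",(.4615,.251),.048,.048,0,.06,True,.06);print(f)
go(f[0],f[1],.023)
```

```text
0.9 [0.4574 0.2567 0.0297]
[ 0.4615  0.2507 11.6847  0.9682]
t 25.58 tcp [0.4622 0.2501 0.1292] psi 166.3 w 0.0853 F [ 0.5 -1.1 -0.2] | tool delta [0.0008 0.0004 0.1062] turn z None tilt [ 0. -0. -1.]
```

View pics/w8.png

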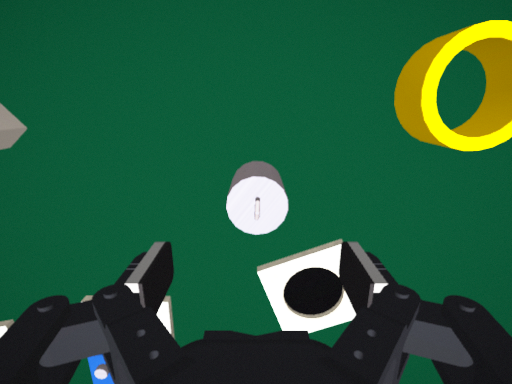

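The steel weight is at (257,203), centred; the tape is clear. Grip with 80 N and carry to the large round nest.

>>> step_arm --increments '[{"delta_pos": [0.0004,0,0.005],"angular": [0,0,0]},{"delta_pos": [0,0,0.017],"angular": [0,0,0]},{"delta_pos": [0,0,0.017],"angular": [0,0,0]},{"delta_pos": [0,0,0.017],"angular": [0,0,0]},{"delta_pos": [0,0,0.017],"angular": [0,0,0]},{"delta_pos": [0,0,0.017],"angular": [0,0,0]},{"delta_pos": [0,0,0.016],"angular": [0,0,0]},{"delta_pos": [0,0,0],"angular": [0,0,0]}]'

```text
time: 26.25
tool_pos: [0.4601, 0.2499, 0.0203]
ee_rot: [0.118, 0.993, -0.001, -0.002]
force: [-0.1, -0.8, -0.7]
width: 0.0852
```

>>> step_arm --increments '[{"delta_pos": [0,0,0],"angular": [0,0,0]},{"delta_pos": [0,0,0],"angular": [0,0,0]},{"delta_pos": [0,0,0],"angular": [0,0,0]},{"delta_pos": [0,0,0],"angular": [0,0,0]},{"delta_pos": [0,0,0],"angular": [0,0,0]},{"delta_pos": [0,0,0],"angular": [0,0,0]},{"delta_pos": [0,0,0],"angular": [0,0,0]},{"delta_pos": [0,0,0],"angular": [0,0,0]}]' --jaw 0 --newtons 80

```text
time: 26.92
tool_pos: [0.4617, 0.2515, 0.0243]
ee_rot: [0.118, 0.993, 0.001, 0.001]
force: [-1.6, -0.3, 11.4]
width: 0.0468
```

>>> step_arm --increments '[{"delta_pos": [0,0,0],"angular": [0,0,0]},{"delta_pos": [0,0,0],"angular": [0,0,0]},{"delta_pos": [0,0,-0.007],"angular": [0,0,0]},{"delta_pos": [0,0,-0.02],"angular": [0,0,0]},{"delta_pos": [0,0,-0.02],"angular": [0,0,0]},{"delta_pos": [0,0,-0.02],"angular": [0,0,0]},{"delta_pos": [0,0,-0.02],"angular": [0,0,0]},{"delta_pos": [0,0,-0.01],"angular": [0,0,0]}]'

```text
time: 27.58
tool_pos: [0.4614, 0.2512, 0.1224]
ee_rot: [0.118, 0.993, 0.0, 0.001]
force: [1.1, 0.8, -8.8]
width: 0.0464
```

>>> step_arm --increments '[{"delta_pos": [-0.0195,0.0101,0],"angular": [0,0,0]},{"delta_pos": [-0.0195,0.0101,0],"angular": [0,0,0]},{"delta_pos": [-0.0195,0.0101,0],"angular": [0,0,0]},{"delta_pos": [-0.0195,0.0101,0],"angular": [0,0,0]},{"delta_pos": [-0.0195,0.0101,0],"angular": [0,0,0]},{"delta_pos": [-0.0195,0.0101,0],"angular": [0,0,0]},{"delta_pos": [0,0,0],"angular": [0,0,0]},{"delta_pos": [0,0,0],"angular": [0,0,0]}]'

```text
time: 28.25
tool_pos: [0.5892, 0.2823, 0.1192]
ee_rot: [0.118, 0.993, -0.0, -0.001]
force: [-0.5, -0.2, -9.7]
width: 0.0467
```

Run:
```python
from h import *
w=imaging.capture("wrist"); cv2.imwrite("pics/w9.png",w["color"][:,:,::-1])
for d in place_of("big_weight_mid",w)[:1]+place_of("nest_big_round",w)[:1]: print(d["p"],np.round(d["centre"],4))
print(fit([w],"white",(.589,.282),.092,.092,0,.01,False,.075))
go(.589,.282,.028)
```

```text
0.94 [ 5.870e-01  2.833e-01 -4.000e-04]
[0.5886 0.2812 7.224  0.4721]
t 28.4 tcp [0.5882 0.2823 0.1198] psi 166.5 w 0.0463 F [-0.3  0.2 -8.7] | tool delta [-0.0009 -0.0001  0.0918] turn z None tilt [-0.001 -0.001 -1.   ]
```

View pics/w9.png

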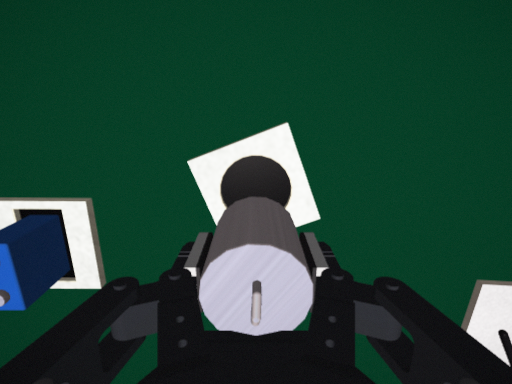

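The steel weight (257,265) is in line with the recess (256,185). Lowering.

>>> step_arm --increments '[{"delta_pos": [0,0,0.014],"angular": [0,0,0]},{"delta_pos": [0,0,0.017],"angular": [0,0,0]},{"delta_pos": [0,0,0.017],"angular": [0,0,0]},{"delta_pos": [0,0,0.017],"angular": [0,0,0]},{"delta_pos": [0,0,0.011],"angular": [0,0,0]},{"delta_pos": [0,0,0.007],"angular": [0,0,0]},{"delta_pos": [0,0,0.005],"angular": [0,0,0]},{"delta_pos": [0,0,0.002],"angular": [0,0,0]}]'

```text
time: 29.07
tool_pos: [0.5889, 0.2827, 0.0294]
ee_rot: [0.118, 0.993, -0.0, -0.0]
force: [-0.1, 0.3, -8.7]
width: 0.0465
```

>>> step_arm --increments '[{"delta_pos": [0,0,0.0005],"angular": [0,0,0]},{"delta_pos": [0,0,0.0005],"angular": [0,0,0]},{"delta_pos": [0,0,0.0005],"angular": [0,0,0]},{"delta_pos": [0,0,0.0005],"angular": [0,0,0]},{"delta_pos": [0,0,0],"angular": [0,0,0]},{"delta_pos": [0,0,0],"angular": [0,0,0]},{"delta_pos": [0,0,0],"angular": [0,0,0]},{"delta_pos": [0,0,0],"angular": [0,0,0]}]'

```text
time: 29.73
tool_pos: [0.5891, 0.2826, 0.0281]
ee_rot: [0.118, 0.993, 0.0, 0.0]
force: [-0.1, -0.3, -8.9]
width: 0.0462
```

>>> step_arm --increments '[{"delta_pos": [0,0,0.0005],"angular": [0,0,0]},{"delta_pos": [0,0,0.0005],"angular": [0,0,0]},{"delta_pos": [0,0,0.0005],"angular": [0,0,0]},{"delta_pos": [0,0,0],"angular": [0,0,0]},{"delta_pos": [0,0,0],"angular": [0,0,0]},{"delta_pos": [0,0,0],"angular": [0,0,0]},{"delta_pos": [0,0,0],"angular": [0,0,0]},{"delta_pos": [0,0,0],"angular": [0,0,0]}]'

```text
time: 30.4
tool_pos: [0.5891, 0.2826, 0.0274]
ee_rot: [0.118, 0.993, -0.0, 0.0]
force: [-5.1, -4.2, 8.0]
width: 0.0467
```

>>> step_arm --increments '[{"delta_pos": [0,0,0],"angular": [0,0,0]},{"delta_pos": [0,0,0],"angular": [0,0,0]},{"delta_pos": [0,0,0],"angular": [0,0,0]},{"delta_pos": [0,0,0],"angular": [0,0,0]},{"delta_pos": [0,0,0],"angular": [0,0,0]},{"delta_pos": [0,0,0],"angular": [0,0,0]},{"delta_pos": [0,0,0],"angular": [0,0,0]},{"delta_pos": [0,0,0],"angular": [0,0,0]}]' --jaw 1

```text
time: 31.07
tool_pos: [0.5891, 0.2826, 0.0265]
ee_rot: [0.118, 0.993, 0.0, 0.0]
force: [0.5, -0.8, 0.3]
width: 0.0856
```

>>> step_arm --increments '[{"delta_pos": [0,0,-0.01],"angular": [0,0,0]},{"delta_pos": [0,0,-0.02],"angular": [0,0,0]},{"delta_pos": [0,0,-0.03],"angular": [0,0,0]},{"delta_pos": [0,0,-0.04],"angular": [0,0,0]},{"delta_pos": [0,0,-0.03],"angular": [0,0,0]},{"delta_pos": [0,0,-0.03],"angular": [0,0,0]},{"delta_pos": [0,0,-0.03],"angular": [0,0,0]},{"delta_pos": [0,0,-0.03],"angular": [0,0,0]}]'

```text
time: 31.73
tool_pos: [0.5887, 0.2826, 0.249]
ee_rot: [0.118, 0.993, 0.0, 0.0]
force: [-0.6, 0.1, 0.3]
width: 0.085
```

>>> step_arm --increments '[{"delta_pos": [0.025,0.015,0],"angular": [0,0,0]},{"delta_pos": [0.025,0.015,0],"angular": [0,0,0]},{"delta_pos": [0.025,0.015,0],"angular": [0,0,0]},{"delta_pos": [0.025,0.015,0],"angular": [0,0,0]},{"delta_pos": [0.025,0.015,0],"angular": [0,0,0]},{"delta_pos": [0,0,0],"angular": [0,0,0]},{"delta_pos": [0,0,0],"angular": [0,0,0]},{"delta_pos": [0,0,0],"angular": [0,0,0]}]'

```text
time: 32.4
tool_pos: [0.4854, 0.3845, 0.247]
ee_rot: [0.118, 0.993, -0.0, 0.0]
force: [1.0, -0.5, 0.7]
width: 0.0855
```

Run:
```python
from h import *
T,S=[imaging.capture(n) for n in("top","side")]
a=cv2.resize(T["color"][120:250,90:420],(660,260),interpolation=cv2.INTER_CUBIC)
b=cv2.resize(S["color"][115:295,140:400],(468,324),interpolation=cv2.INTER_CUBIC)
c=np.zeros((584,660,3),np.uint8);c[:260]=a;c[260:,:468]=b;cv2.imwrite("pics/end.png",c[:,:,::-1])
for t in "big_weight_mid small_weight_mid jaw_mid cell_mid mouse_mid tape_mid".split():
    print(t,[[(round(float(d["p"]),2),np.round(d["centre"],3).tolist()) for d in place_of(t,p)][:2] for p in (T,S)])
print(state()["time"],state()["force"])
```

```text
big_weight_mid [[], [(0.73, [0.608, -0.311, 0.033]), (0.69, [0.588, 0.282, 0.033])]]
small_weight_mid [[(0.64, [0.606, -0.313, 0.032])], [(0.58, [0.608, -0.31, 0.034])]]
jaw_mid [[(0.6, [0.597, 0.077, 0.001]), (0.54, [0.592, 0.077, 0.035])], [(0.73, [0.599, 0.075, 0.036])]]
cell_mid [[(0.77, [0.357, -0.16, 0.028]), (0.68, [0.593, -0.095, 0.034])], [(0.72, [0.595, -0.105, 0.035]), (0.7, [0.357, -0.155, 0.032])]]
mouse_mid [[(0.93, [0.377, -0.445, 0.018])], [(0.7, [0.373, -0.446, 0.018])]]
tape_mid [[(0.77, [0.414, 0.432, 0.021])], [(0.87, [0.413, 0.437, 0.022]), (0.38, [0.596, -0.106, 0.034])]]
33.1 [-0.74843388 -0.01112663 -0.13408241]
```

View pics/end.png

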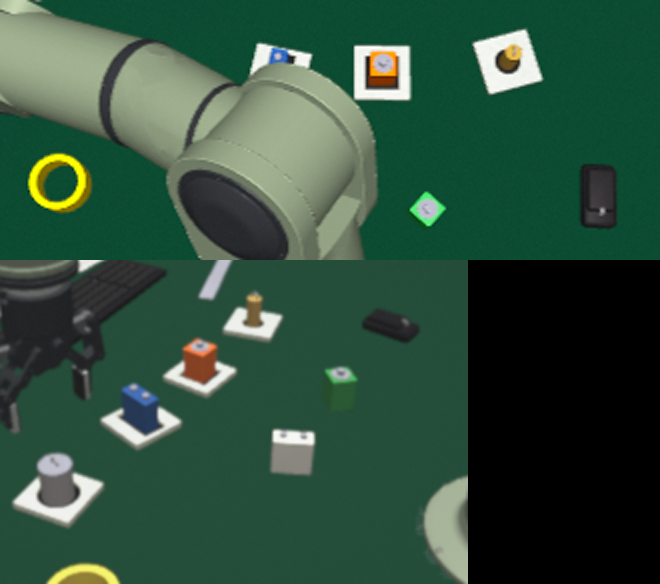

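The lower (side) view shows all four standing upright in the correct recesses, with mid heights of about 33 mm. The mouse and tape have not moved. Handing in.

```bash
python3 -c "
from station import close_job
print(close_job())"
```

```text
the job is handed in; nothing more can be done
None
```

All four accessories are put away upright, each in the nest that matches its foot, and the job is handed in at about 33 s of the 109 s. The order was brass weight, orange load cell, blue clamp jaw, steel weight. I lowered each one in half-millimetre steps until the recess floor took the load, then released it. At contact the upward force was 8–16 N.

**Seating:** In the last pictures the centre points sit 32–36 mm above the bench (33 mm means fully down). Each is within about 6 mm of its nest centre, close to the networks' own 4 mm error.

**Bystanders:** The mouse and tape positions agree with the first pictures to within 4 mm. The green and white look-alikes were never touched.

**Checks that disagreed or were limited:**
- **Steel weight:** in the last top picture the arm hid it and most of the jaw, so its position comes from the side view only.
- **Network mix-ups:** one network also reported the brass weight as the big weight. It also gave a low jaw reading at the bench (z = 0.001), probably the nest plate. Both looked wrong against the side view.
- **Refused moves:** my first two move calls were refused because the turn values were missing; nothing moved.

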